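# Slide a loaded ware board into the drying rack

### The arm

A 6-joint arm with a two-finger parallel gripper is mounted at the origin on the work surface. World frame = base frame: x ahead of the robot, y to its left, z up, the work surface at z = 0. Lengths are in m, angles in rad, forces in N, time in s.
With the tool pointing down it reaches from about 0.375 to 0.975 m from the base axis. Payload 3.8 kg.
Tool frame: the origin (TCP) lies on the centre line of the jaws, within the pads' length; the fingertips stand 14 mm ahead of it and the grasp point (between the pads) lies 5 mm behind it; z points along the fingers, y is the line along which they close (so a half turn about z gives the same grasp; the last joint's range is limited). The gripper opens to 85 mm and grips with 20 to 120 N. Pads are 22 mm wide; open, the fingers measure 114 mm over their backs; the gripper's body (76 mm by 85 mm) begins 54 mm behind the grasp point. The pads swing forward as they close: fully open they stand 13 mm farther back than shut.
Start: joints at [-1.19, 0.264, 1.604, -0, 1.274, -0.037], TCP at [0.274, -0.617, 0.245] pointing down, gripper open.
Joint ranges: [-2.63, 2.63], [-0.94, 2.18], [0.31, 2.57], [-1.31, 4.45], [0, 2.66], [-2.55, 2.55]. Speed limits (rad/s): [2.57, 2.57, 3.14, 3.14, 3.14, 3.14].

### API

Orientations are given as a rotation vector (axis times angle).
In Python, from workcell import bot, eyes, spot_in gives the robot as it stands.
- The arm moves only by the tool carry_out, never from a script. Its argument "series" is text: rows parted by semicolons, each of 4 numbers parted by spaces: the shift along the world's x, y, z in m, then the turn about the world's z in degrees. In form: tx ty tz roll; .... A call has 1 to 20 rows; each row shifts and turns the commanded pose from where the row before left it; what a row does not reach is not made up. A row lasts 1/8 s, in which the tool goes at most 62.5 mm and 10.7 degrees, less where a joint would pass 70% of its speed; a pose out of reach is approached as far as the arm can. A call is refused whole if a number of a shift passes 0.0625 or a number of a turn 10.7, either way. A call with a gripper value outside its range is refused whole. "jaw" is the gripper command: -1 is shut, 1 is fully open, values between are in proportion, set as the call begins (left out, the last holds). The fingers move at their own pace and stop on an object; "grip_force" is the grip in N (left out, the last holds). Time passes only in rows, so rows that do not move let the fingers close. It gives the time, the measured TCP pose, the force, the opening and the grip force at its end, in the units of the state.
- bot.read_state(): the state, without advancing time (a new reading comes with each control period).
- eyes.read_camera(name): name is "side" or "top"; returns (picture, depth): 420x560x3 uint8, blue, green, red; 420x560 float32, m along the optical axis (not along the pixel's ray), 0 where there is no reading.
- eyes.get_calibration(name): a dict with "K" (3x3 intrinsics, pixels), "position" and "rotation" of the camera in the world. Camera axes: x right, y down, z forward; pixel columns grow to the right and rows downward; lengths in m; the calibration is good to about 2 mm. A picture is of the moment at which its call begins. get_calibration takes no time and is no camera call.
- bot.finish_job(): hands the job in; it is judged then, once.
Trained networks look in the newest picture that a camera, given by its name, has taken for a name from the list of things; names that differ only in an ending like _2 or _b are one class to them, and where a whole thing is asked for, a point or a joint stands for the part that bears it (a point fixed in the world has none). Each returns a list of dicts, best first, with "score" (0 to 1); they miss things now and then, are a little off and sometimes report something else, mostly with a low value. They report only what shows in the picture. A call takes as long as a camera call. They do not tell look-alikes from the thing itself.
- spot_in(camera, target): "rect" ([centre column, centre row, width, height] in pixels, round what is visible of it).
The state is a dict: "time": time; "q": joint angles; "joint_vel": joint speeds; "joint_torque": joint torques, N m; "tool_pos": TCP position; "tcp_rot": TCP orientation; "wrist_force": force on the tool from outside, world axes, zero at the start; "torque": the same for the moment, N m; "width": opening from 0.0 (shut) to 1.0 (fully open); "grip_force": force on a finger pad.
Only numpy, scipy, OpenCV 4.12 (cv2) and the standard library are available. Lean on these libraries where they do the work, as an engineer would, in place of code of your own. Each camera call takes 0.05 s, during which the arm holds its last target. There are 200 camera calls.

### The job

Finish loading the ware board and put it away: set the third clay beaker, the one still on the round plaster bat, down gently and upright on the free part of the board beside the other two. Then take the board by its wooden handle and slide it, with all three beakers standing on it, into the empty bay of the grey drying rack, straight in under the shelf until its far end meets the stop rail at the back. Drop or topple nothing, let no beaker touch the rack, and leave the other board, the coffee cup and the paddle where they are.

Things in the scene. Friction and masses are not known exactly. Their poses are not given: they have to be found in the camera images.
- board: Loose plywood ware board, 360 (x) x 120 (y) x 16 mm, flat on the bench, about 0.42 kg. Origin at the centre of its underside; +x runs along it to the far end, which enters the rack first; the handle is at the -x end. Two beakers stand near its centre line at about x = +140 and +64 mm; between the second one and the handle it is free.
- free_place (a point): Middle of the board's free part, on its top face, centre line, board x = -15 mm: here the third beaker belongs. No further towards the handle than x = -50 mm, or it is not properly under the shelf when the board is home, and crowds the hand. Axes as the board's.
- handle (a point): Middle of the board's wooden pull handle: a straight bar 76 mm long along the board's x, 14 mm wide and 14 mm high, its middle 48 mm above the board's underside (top at 55 mm) and at board x = -138 mm. A foot 10 mm thick under each end, 25 mm of free height between. Axes as the board's. Grip it from above across its width.
- board_far_end (a point): Middle of the far edge of the board's underside (board x = +180 mm). Axes as the board's.
- pot_a: beaker of unfired clay, open at the top, 5 mm wall; origin at the centre of its foot, z up. Round: its yaw means nothing. About 0.14 kg. 78 mm high, foot 54, rim 62 mm across, light brown-grey. Stands on the board or on the bat.
- pot_b: beaker of unfired clay, open at the top, 5 mm wall; origin at the centre of its foot, z up. Round: its yaw means nothing. About 0.14 kg. 68 mm high, straight sides, 60 mm across, darkest brown. Stands on the board or on the bat.
- pot_c: beaker of unfired clay, open at the top, 5 mm wall; origin at the centre of its foot, z up. Round: its yaw means nothing. About 0.14 kg. 73 mm high, foot 54, widest 62 (30 mm up), rim 58 mm across, palest. Stands on the board or on the bat.
- bat: Loose round white plaster bat, 130 mm across, 16 mm thick (as thick as the board), origin at the centre of its underside, about 0.35 kg. The third beaker, any of the three, stands on it at or near its middle.
- rack: Fixed grey steel bench-top drying rack, slatted shelf on top. Origin at its centre on the bench; x points inwards (mouth to back), y across. Two bays at y = -78 and +78 mm, one empty, one full. Shelf: underside 112 mm above the bench, from x = -133 to +143 mm, y = -166 to +166 mm, its edge 146 mm high; fixed pots on its middle and back reach 225 mm.
- bay (a point): Centre of the empty bay, on the bench; x inwards, z up. A channel 136 mm wide, its floor the bench, between 20 mm posts (front ones begin at x = -125 mm) and side rails 25 mm high; stop rail across the back 30 mm high, inner face at x = +115 mm. A yellow sticker folded over the shelf's front edge marks it. With the board home, its origin is at x = -65, its handle at -203 mm.
- full_board: The other ware board, 260 x 120 x 16 mm, no handle, already home in the other bay with three red-brown bowls on it: leave alone. Origin on the bench at the centre of its bay, x inwards; the board reaches from x = -147 to +113 mm.
- coffee_cup: White lidded takeaway cup, 118 mm high, 84 mm across the lid; origin at the centre of its foot. Leave alone.
- paddle: Flat wooden potter's paddle lying on the bench, 210 mm long along its x, blade 45 mm wide, 12 mm thick; origin under its middle. Leave alone.
There are look-alikes about, which are no part of the job. What is shaped like the pot_b but blue is not meant.

How it is judged:
On the way:
1. all three beakers stand upright on the board, let go (z of pot_a in the frame of board between 0.012 and 0.021 m and y of pot_a in the frame of board between -0.034 and 0.034 m and x of pot_a in the frame of board between -0.055 and 0.156 m and angle between each of pot_a, pot_b, pot_c's own z axis and vertical below 0.08 rad and contact force between the fingers and pot_a below 0.1 N and z of pot_b in the frame of board between 0.012 and 0.021 m and y of pot_b in the frame of board between -0.034 and 0.034 m and x of pot_b in the frame of board between -0.055 and 0.156 m and contact force between the fingers and pot_b below 0.1 N and z of pot_c in the frame of board between 0.012 and 0.021 m and y of pot_c in the frame of board between -0.034 and 0.034 m and x of pot_c in the frame of board between -0.055 and 0.156 m and contact force between the fingers and pot_c below 0.1 N), for 0.2 s.
At the end, for the whole second after the job is handed in: Board flat in the empty bay, far end within 8 mm of the stop rail, in line within 0.09 rad; the three beakers upright on it (tilt under 0.08 rad), centres within 34 mm of its centre line and at board x -55 to +156 mm (under the shelf); all at rest and let go (all of step 1 and x of board_far_end in the frame of bay between 0.107 and 0.12 m and y of board_far_end in the frame of bay between -0.02 and 0.02 m and angle between the x axis of board and the x axis of bay, either way round below 0.09 rad and angle between board's own z axis and vertical below 0.02 rad and height (world z) of board_far_end below 0.004 m and linear speed of each of pot_a, pot_b, pot_c, board below 0.01 m/s); the robot touches nothing.
It fails at once if a beaker is toppled (angle between any of pot_a, pot_b, pot_c's own z axis and vertical above 0.5 rad).
It fails at once if a beaker is dropped (falls more than about 12 mm) or thrown about: faster than 0.5 m/s while not held ((linear speed of pot_a above 0.5 m/s and contact force between the fingers and pot_a below 0.05 N) or (linear speed of pot_b above 0.5 m/s and contact force between the fingers and pot_b below 0.05 N) or (linear speed of pot_c above 0.5 m/s and contact force between the fingers and pot_c below 0.05 N)).
It fails at once if a beaker touches the rack (contact force between any of pot_a, pot_b, pot_c and rack above 0.3 N).
It fails at once if another thing is moved by more than 20 mm (distance of any of full_board, coffee_cup, paddle from where it was at the start of the episode above 0.02 m).
It also fails if it takes over 72 s, if anything falls off the work surface, if the arm or the gripper's body presses on something with over 40 N, if the wrist force passes 120 N, or if a joint passes its speed limit or range.

## Working session

There is one attempt and no reset: what is moved stays moved. The work goes in short steps, Python scripts to look and compute and a tool call to move; the robot and the scene stay as the last step left them, time stands still between calls to the robot, and variables do not carry over. Pictures are saved under pics/ and viewed, at most 10 in all, crops included, and the job is handed in when it is done.

Besides the shell and the picture viewer there is one more tool, called after ">>>" as name(argument=value, ...), one argument or row to a line, values as JSON. carry_out: Moves the arm, as the interface text tells. Its arguments: {"type":"object","properties":{"series":{"type":"string"},"jaw":{"type":"number"},"grip_force":{"type":"number"}},"required":["series"]}

```bash
mkdir -p pics
cat > h.py <<'E'
import numpy as np, cv2
from workcell import bot, eyes, spot_in
def cloud(name):
    im,d=eyes.read_camera(name); c=eyes.get_calibration(name); K=np.array(c["K"]);R=np.array(c["rotation"])
    if R.size==3: R=cv2.Rodrigues(R)[0]
    v,u=np.indices(d.shape)
    p=np.stack([(u-K[0,2])/K[0,0]*d,(v-K[1,2])/K[1,1]*d,d],-1)@R.T+np.array(c["position"])
    p[d==0]=np.nan
    return im,p
E
python3 - <<'E'
from h import *
for n in("top","side"):
    im,p=cloud(n); cv2.imwrite(f"pics/{n}0.png",im); np.save(n+"0.npy",p)
    print(n,eyes.get_calibration(n)["position"])
    for t in("board","handle","pot_a","pot_b","pot_c","bat","rack","full_board","coffee_cup","paddle"):
        for r in spot_in(n,t)[:3]:
            c=r["rect"]; u,v=int(c[0]),int(c[1])
            print(t,round(r["score"],2),np.round(c),np.round(p[min(v,419),min(u,559)],3))
E
```

```text
top [ 0.32546948 -0.05762135  1.18555055]
board 0.56 [308. 209. 135.  53.] [ 0.559 -0.125  0.017]
handle 0.74 [308. 207. 132.  48.] [ 0.565 -0.123  0.015]
pot_a 0.9 [423. 219.  33.  29.] [ 0.523 -0.424  0.027]
pot_a 0.87 [330. 305.  24.  23.] [ 0.308 -0.172  0.007]
pot_a 0.84 [283. 203.  25.  24.] [ 0.578 -0.059  0.026]
pot_b 0.9 [423. 219.  33.  29.] [ 0.523 -0.424  0.027]
pot_b 0.87 [330. 305.  24.  23.] [ 0.308 -0.172  0.007]
pot_b 0.84 [283. 203.  25.  24.] [ 0.578 -0.059  0.026]
pot_c 0.9 [423. 219.  33.  29.] [ 0.523 -0.424  0.027]
pot_c 0.87 [330. 305.  24.  23.] [ 0.308 -0.172  0.007]
pot_c 0.84 [283. 203.  25.  24.] [ 0.578 -0.059  0.026]
bat 0.59 [416. 223.  49.  46.] [ 0.501 -0.387  0.097]
rack 0.6 [139. 217. 133. 139.] [0.528 0.288 0.133]
full_board 0.73 [165. 195. 101.  46.] [0.595 0.249 0.063]
coffee_cup 0.7 [297. 124.  31.  43.] [ 0.763 -0.096  0.115]
paddle 0.89 [218. 138.  73.  31.] [0.768 0.12  0.015]
side [0.19105512 0.44904912 0.82484021]
board 0.69 [270. 218. 108. 106.] [ 0.54  -0.065  0.074]
handle 0.8 [271. 219. 104. 106.] [ 0.542 -0.071  0.062]
pot_a 0.94 [195
[... 163 characters left out ...]
95. 228.  24.  37.] [0.677 0.059 0.066]
pot_b 0.85 [342. 150.  24.  33.] [ 0.501 -0.383  0.088]
pot_b 0.85 [261. 216.  26.  37.] [ 0.58  -0.086  0.034]
pot_c 0.94 [195. 228.  24.  37.] [0.677 0.059 0.066]
pot_c 0.85 [342. 150.  24.  33.] [ 0.501 -0.383  0.088]
pot_c 0.85 [261. 216.  26.  37.] [ 0.58  -0.086  0.034]
bat 0.85 [337. 164.  45.  32.] [ 0.51  -0.385  0.031]
bat 0.5 [169. 322.  67. 109.] [0.528 0.289 0.133]
rack 0.81 [166. 326. 236. 189.] [0.529 0.3   0.133]
rack 0.73 [262. 215.  23.  35.] [ 0.577 -0.087  0.043]
full_board 0.72 [171. 322.  68. 109.] [0.524 0.289 0.132]
coffee_cup 0.56 [202. 173.  29.  50.] [ 0.757 -0.068  0.113]
paddle 0.85 [154. 236.  52.  52.] [0.785 0.112 0.012]
```

```bash
python3 -c "
import cv2
for n in('top','side'):
    a=cv2.imread(f'pics/{n}0.png'); cv2.imwrite(f'pics/{n}0b.png',cv2.resize(a,(800,600),interpolation=3))"
```

```text
(no output)
```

View pics/top0b.png

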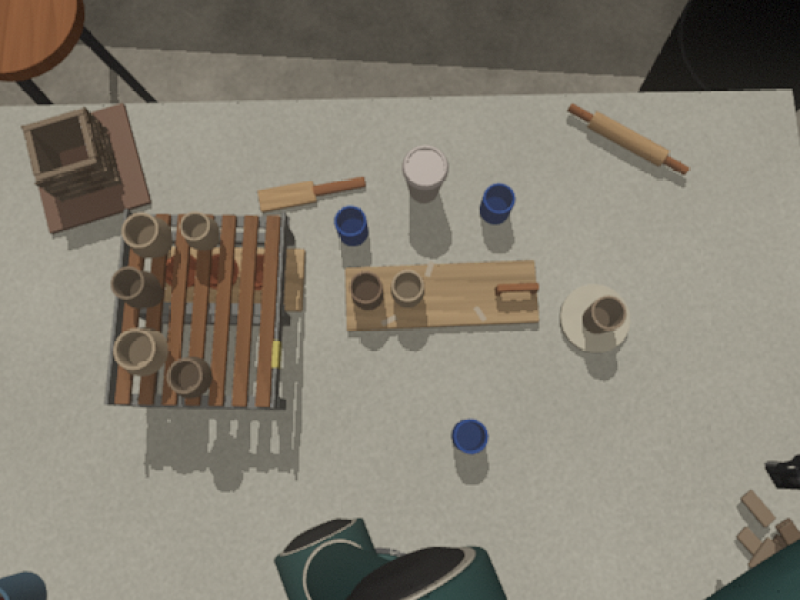

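View pics/side0b.png

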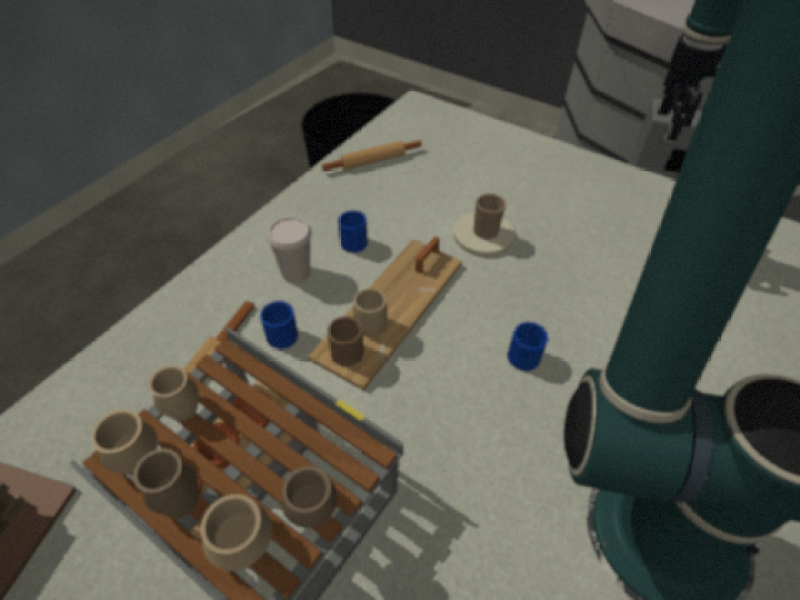

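The top picture shows the board at (442,296), with its handle on the right at (517,288) and two beakers on the left. The third beaker is at (606,312) on the bat. The rack is on the left, and the yellow sticker at (276,352) marks the near (low-x) bay. The blue cups are look-alikes. The side view agrees.

```bash
cat > m.py <<'E'
from h import *
from scipy.optimize import least_squares
def sel(p,x,y,z): 
    q=p.reshape(-1,3); return q[(q[:,0]>x[0])&(q[:,0]<x[1])&(q[:,1]>y[0])&(q[:,1]<y[1])&(q[:,2]>z[0])&(q[:,2]<z[1])]
def rect(q):
    (c,s,a)=cv2.minAreaRect(q[:,:2].astype(np.float32)); b=cv2.boxPoints((c,s,a)); 
    e=b[1]-b[0]; f=b[2]-b[1]; e=e if np.hypot(*e)>np.hypot(*f) else f
    e=e*np.sign(e[1]); return np.round(c,4),np.round(s,4),round(np.degrees(np.arctan2(e[1],e[0])),2)
def circ(q):
    h=cv2.convexHull(q[:,:2].astype(np.float32))[:,0]
    r=least_squares(lambda a:np.hypot(h[:,0]-a[0],h[:,1]-a[1])-a[2],[*h.mean(0),.03],loss='soft_l1',f_scale=.002).x
    return np.round(r,4)
E
python3 - <<'E'
from m import *
for n in("top","side"):
    p=np.load(n+"0.npy"); print(n)
    print(" board",rect(sel(p,(.46,.66),(-.35,.05),(.010,.022))))
    hq=sel(p,(.5,.65),(-.33,-.15),(.05,.062)); print(" handle",len(hq),hq[:,2].max(),rect(hq))
    for nm,y in(("p1",(-.01,.06)),("p2",(-.10,-.025)),("third",(-.46,-.34))):
        q=sel(p,(.46,.64),y,(.05,.13)); zt=np.percentile(q[:,2],97); r=q[q[:,2]>zt-.008]; print(" ",nm,"top z",zt.round(4),circ(r),len(r))
    print(" bat",circ(sel(p,(.4,.62),(-.5,-.25),(.010,.022))))
    q=sel(p,(.3,.8),(.1,.6),(.125,.155)); print(" shelf",rect(q),np.percentile(q[:,2],98), q[:,:2].min(0),q[:,:2].max(0))
    bl=sel(p,(.3,.8),(.12,.16),(.125,.155))
    im=cv2.imread(f"pics/{n}0.png").astype(int); m=(im[...,2]>130)&(im[...,1]>120)&(im[...,0]<90); s=p[m]; s=s[(s[:,1]>.1)&(s[:,1]<.3)]; print(" sticker",np.median(s,0),len(s))
E
```

```text
top
 board (array([ 0.5657, -0.1506]), array([0.4006, 0.1336]), np.float32(88.75))
 handle 158 0.06100333466772967 (array([ 0.569 , -0.2629]), array([0.0147, 0.0755]), np.float32(91.92))
  p1 top z 0.088 [0.5684 0.0122 0.029 ] 113
  p2 top z 0.0924 [ 0.5685 -0.0623  0.0286] 141
  third top z 0.0978 [ 0.5112 -0.4111  0.0304] 164
 bat [ 0.538  -0.3592  0.1107]
 shelf (array([0.5308, 0.2885]), array([0.2792, 0.3305]), np.float32(177.65)) 0.1526570973393473 [0.36058877 0.14406659] [0.70142677 0.4330408 ]
 sticker [0.44991347 0.15658408 0.14373001] 40
side
 board (array([ 0.5664, -0.1504]), array([0.4016, 0.1325]), np.float32(88.92))
 handle 101 0.05944416121611262 (array([ 0.57  , -0.2635]), array([0.0149, 0.0738]), np.float32(90.23))
  p1 top z 0.0859 [0.5688 0.0125 0.0295] 144
  p2 top z 0.091 [ 0.5692 -0.0627  0.029 ] 164
  third top z 0.0961 [ 0.512  -0.4117  0.031 ] 140
 bat [ 0.5371 -0.3533  0.1052]
 shelf (array([0.5309, 0.2872]), array([0.2777, 0.332 ]), np.float32(177.7)) 0.15243110202190932 [0.35964551 0.1441005 ] [0.7021727 0.4300226]
 sticker [0.46126805 0.15684306 0.14651182] 130
```

Run:
```python
from m import *
for n in("top","side"):
    p=np.load(n+"0.npy")
    print(" board",rect(sel(p,(.46,.66),(-.322,.07),(.011,.021))))
    q=sel(p,(.42,.62),(-.49,-.325),(.011,.022)); print(" bat",rect(q),circ(q))
    q=sel(p,(.3,.8),(.1,.6),(.138,.150)); print(" shelf",rect(q))
s=bot.read_state(); print(s["tool_pos"],s["tcp_rot"],s["width"],s["time"]); print(cv2.Rodrigues(np.array(s["tcp_rot"]))[0].round(3))
```

```text
board (array([ 0.5692, -0.1256]), array([0.1265, 0.36  ]), np.float32(91.12))
 bat (array([ 0.5157, -0.4104]), array([0.1268, 0.1295]), np.float32(149.24)) [ 0.5156 -0.4103  0.0644]
 shelf (array([0.5307, 0.2886]), array([0.2787, 0.3305]), np.float32(177.59))
 board (array([ 0.5672, -0.1269]), array([0.1211, 0.3626]), np.float32(91.17))
 bat (array([ 0.515 , -0.4057]), array([0.128 , 0.1189]), np.float32(18.01)) [ 0.5163 -0.4106  0.0641]
 shelf (array([0.5309, 0.2872]), array([0.2777, 0.332 ]), np.float32(177.7))
[ 0.27385848 -0.61695335  0.24528598] [ 3.07328652e+00  6.51511128e-01 -4.09117012e-05] 1.0052426248985185 1.1
[[ 0.914  0.406 -0.   ]
 [ 0.406 -0.914 -0.   ]
 [-0.     0.    -1.   ]]
```

>>> carry_out(
  series="0.034 0.0295 0 9.6;0.034 0.0295 0 9.6;0.034 0.0295 0 9.6;0.034 0.0295 0 9.6;0.034 0.0295 0 9.6;0.034 0.0295 0 9.6;0.034 0.029 0 9.4;0 0 -0.05 0;0 0 -0.04 0;0 0 0 0;0 0 0 0",
  jaw=1,
  grip_force=25,
)

```text
time: 2.48
tool_pos: [0.5125, -0.4117, 0.1568]
tcp_rot: [2.202, 2.238, 0.0]
wrist_force: [-1.0, -0.8, 0.1]
width: 1.003
grip_force: 0.0
```

>>> carry_out(
  series="0 0 -0.03 0;0 0 -0.03 0;0 0 -0.024 0;0 0 -0.01 0;0 0 0 0;0 0 0 0",
)

```text
time: 3.22
tool_pos: [0.513, -0.412, 0.0634]
tcp_rot: [2.201, 2.237, 0.0]
wrist_force: [-0.2, 0.1, 0.4]
width: 0.997
grip_force: 0.0
```

>>> carry_out(
  series="0 0 0 0;0 0 0 0;0 0 0 0;0 0 0 0;0 0 0 0;0 0 0 0;0 0 0 0;0 0 0 0",
  jaw=-1,
  grip_force=25,
)

```text
time: 4.22
tool_pos: [0.5126, -0.4116, 0.0628]
tcp_rot: [2.202, 2.238, 0.0]
wrist_force: [-1.4, 0.3, 6.5]
width: 0.707
grip_force: 26.1
```

>>> carry_out(
  series="0 0 0.01 0;0 0 0.025 0;0 0 0.03 0;0 0 0.025 0;0.0065 0.03 0 0;0.0075 0.036 0 0;0.0085 0.041 0 0;0.0085 0.041 0 0;0.0085 0.041 0 0;0.0075 0.036 0 0;0.006 0.028 0 0;0.0025 0.012 0 0;0.001 0.006 0 0;0 0 0 0;0 0 0 0",
)

```text
time: 6.1
tool_pos: [0.5682, -0.1408, 0.1513]
tcp_rot: [2.204, 2.238, -0.0]
wrist_force: [-0.2, -0.6, -2.4]
width: 0.708
grip_force: 27.7
```

```bash
cat > look.py <<'E'
from m import *
import sys
k=sys.argv[1]; out=[]
for n in("top","side"):
    im,p=cloud(n); np.save(n+k+".npy",p); out.append(im)
cv2.imwrite(f"pics/{k}.png",np.vstack([cv2.resize(i[100:310],(800,300),interpolation=3) for i in out]))
E
python3 look.py 1
python3 - <<'E'
from m import *
for n in("top","side"):
    p=np.load(n+"1.npy")
    print("board",rect(sel(p,(.46,.66),(-.322,.07),(.011,.021))))
    q=sel(p,(.5,.65),(-.33,-.2),(.05,.062));print("handle",len(q),rect(q) if len(q)>5 else 0)
    q=sel(p,(.52,.62),(-.18,-.10),(.09,.13)); print("low pot",len(q),np.percentile(q[:,2],[1,5]),q.mean(0))
s=bot.read_state();print(s["width"],s["grip_force"],s["tool_pos"])
E
```

```text
board (array([ 0.5686, -0.1255]), array([0.125 , 0.3599]), np.float32(91.05))
handle 95 (array([ 0.5694, -0.2779]), array([0.0147, 0.0452]), np.float32(91.01))
low pot 20 [0.10986179 0.11056385] [ 0.56786816 -0.12400812  0.11526167]
board (array([ 0.5666, -0.1267]), array([0.1207, 0.3629]), np.float32(90.91))
handle 93 (array([ 0.5699, -0.2615]), array([0.0145, 0.0763]), np.float32(91.24))
low pot 124 [0.10603668 0.10797823] [ 0.55652156 -0.12329008  0.11859835]
0.7089819173537558 27.702547488197524 [ 0.56822748 -0.14075726  0.15124617]
```

View pics/1.png

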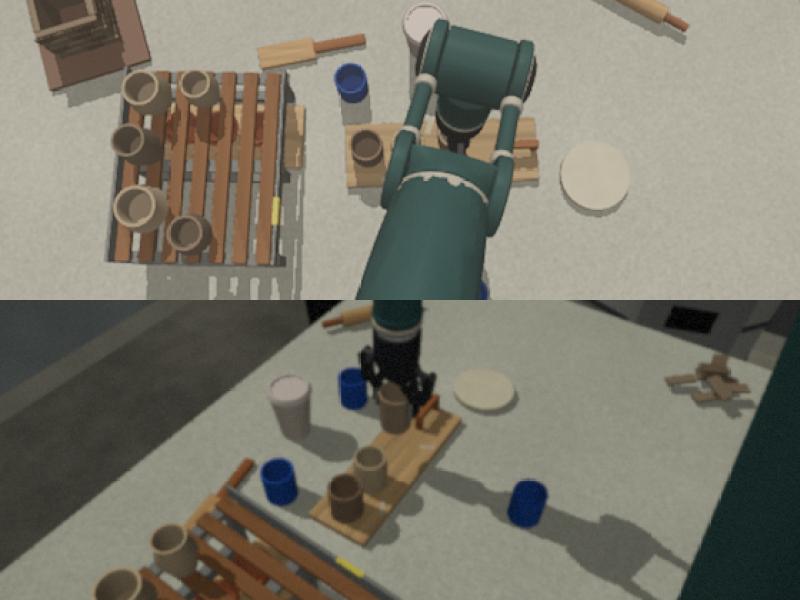

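>>> carry_out(
  series="0 0 -0.02 0;0 0 -0.03 0;0 0 -0.02 0;0 0 -0.01 0;0 0 -0.003 0;0 0 0 0;0 0 0 0",
)

```text
time: 7.08
tool_pos: [0.5693, -0.1402, 0.0694]
tcp_rot: [2.202, 2.238, 0.002]
wrist_force: [-0.6, 0.0, -1.8]
width: 0.705
grip_force: 27.7
```

>>> carry_out(
  series="0 0 -0.002 0;0 0 -0.001 0;0 0 0 0;0 0 0 0",
)

```text
time: 7.58
tool_pos: [0.5684, -0.1399, 0.0653]
tcp_rot: [-2.203, -2.24, -0.0]
wrist_force: [0.2, -0.6, -2.1]
width: 0.71
grip_force: 27.7
```

>>> carry_out(
  series="0 0 -0.001 0;0 0 -0.001 0;0 0 0 0;0 0 0 0",
)

```text
time: 8.07
tool_pos: [0.5684, -0.1399, 0.0633]
tcp_rot: [-2.203, -2.24, 0.0]
wrist_force: [0.0, -0.0, -2.1]
width: 0.712
grip_force: 27.7
```

>>> carry_out(
  series="0 0 -0.001 0;0 0 0 0;0 0 0 0",
)

```text
time: 8.45
tool_pos: [0.5686, -0.14, 0.0628]
tcp_rot: [2.203, 2.239, 0.0]
wrist_force: [0.1, 1.7, 3.9]
width: 0.706
grip_force: 27.6
```

>>> carry_out(
  series="0 0 0 0;0 0 0 0;0 0 0 0;0 0 0 0;0 0 0 0",
  jaw=1,
)

```text
time: 9.07
tool_pos: [0.5684, -0.1399, 0.0622]
tcp_rot: [-2.203, -2.239, 0.0]
wrist_force: [-0.3, 0.3, 0.5]
width: 0.999
grip_force: 0.0
```

>>> carry_out(
  series="0 0 0.01 0;0 0 0.03 0;0 0 0.04 0;0 0 0.02 0;0 -0.03 0 0;0 -0.04 0 0;0 -0.035 0 0;0 -0.014 0 0;0 -0.003 0 0;0 0 0 0;0 0 0 0",
)

```text
time: 10.45
tool_pos: [0.5684, -0.2608, 0.1622]
tcp_rot: [-2.202, -2.24, -0.0]
wrist_force: [0.5, 0.1, -0.5]
width: 1.001
grip_force: 0.0
```

```bash
python3 look.py 2
python3 - <<'E'
from m import *
for n in("top","side"):
    p=np.load(n+"2.npy"); print(n)
    print("board",rect(sel(p,(.46,.66),(-.322,.07),(.011,.021))))
    q=sel(p,(.5,.65),(-.33,-.2),(.05,.062));print("handle",len(q),rect(q) if len(q)>5 else 0)
    for nm,y in(("p1",(-.01,.06)),("p2",(-.10,-.025)),("third",(-.18,-.105))):
        q=sel(p,(.5,.64),y,(.05,.11))
        if len(q)<20: print(nm,len(q));continue
        zt=np.percentile(q[:,2],97); r=q[q[:,2]>zt-.008]; print(" ",nm,"top z",zt.round(4),circ(r),len(r))
E
```

```text
top
board (array([ 0.5686, -0.1122]), array([0.1258, 0.3335]), np.float32(91.02))
handle 0 0
  p1 top z 0.0874 [0.5684 0.0122 0.0289] 117
  p2 top z 0.0921 [ 0.5688 -0.0621  0.0287] 143
  third top z 0.0977 [ 0.5673 -0.14    0.0301] 144
side
board (array([ 0.5669, -0.1259]), array([0.1212, 0.3611]), np.float32(90.99))
handle 108 (array([ 0.5698, -0.2618]), array([0.015 , 0.0763]), np.float32(90.84))
  p1 top z 0.0858 [0.5691 0.0122 0.0292] 147
  p2 top z 0.0911 [ 0.5693 -0.0626  0.0285] 152
  third top z 0.0959 [ 0.5681 -0.1407  0.0306] 166
```

View pics/2.png

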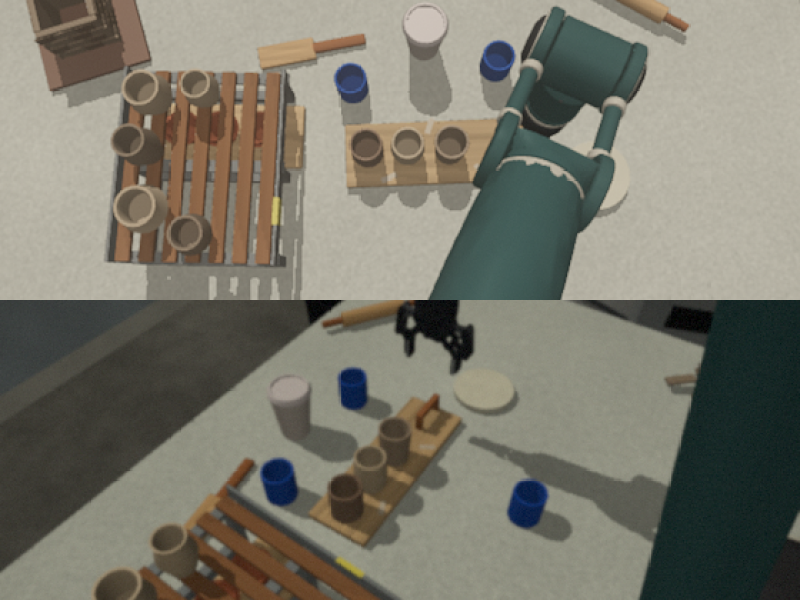

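>>> carry_out(
  series="0.001 -0.002 -0.03 0;0 0 -0.035 0;0 0 -0.03 0;0 0 -0.015 0;0 0 -0.007 0;0 0 0 0;0 0 0 0",
)

```text
time: 11.42
tool_pos: [0.5704, -0.2644, 0.0467]
tcp_rot: [2.201, 2.238, 0.001]
wrist_force: [-0.2, 0.9, 0.1]
width: 1.001
grip_force: 0.0
```

>>> carry_out(
  series="0 0 0 0;0 0 0 0;0 0 0 0;0 0 0 0;0 0 0 0;0 0 0 0;0 0 0 0;0 0 0 0",
  jaw=-1,
  grip_force=60,
)

```text
time: 12.42
tool_pos: [0.5697, -0.264, 0.0456]
tcp_rot: [2.203, 2.239, 0.0]
wrist_force: [0.2, 0.1, 3.1]
width: 0.149
grip_force: 59.3
```

>>> carry_out(
  series="-0.004 0.002 0 0;-0.008 0.004 0 -0.3;-0.0115 0.0058 0 -0.3;-0.0115 0.0058 0 -0.3;-0.0115 0.0058 0 -0.3;-0.0115 0.0058 0 -0.3;-0.0115 0.0058 0 -0.3;-0.0115 0.0058 0 -0.3;-0.0115 0.0058 0 -0.3;-0.0115 0.0058 0 -0.3;-0.0115 0.0058 0 -0.3;-0.0115 0.0058 0 -0.35;-0.007 0.003 0 0;-0.003 0.001 0 0;0 0 0 0;0 0 0 0",
  grip_force=90,
)

```text
time: 14.42
tool_pos: [0.4321, -0.1956, 0.0456]
tcp_rot: [-2.267, -2.173, 0.0]
wrist_force: [2.1, 0.9, 7.1]
width: 0.145
grip_force: 89.5
```

```bash
python3 look.py 3
cat > b.py <<'E'
from m import *
import sys
th=np.radians(87.65); R=np.array([[np.cos(th),np.sin(th)],[-np.sin(th),np.cos(th)]])
for n in("top","side"):
    p=np.load(n+sys.argv[1]+".npy").copy(); print(n)
    q=p.reshape(-1,3); q[:,:2]=(q[:,:2]-[.4527,.2862])@R.T   # bay frame
    def f(x,y,z): return sel(q,x,y,z)
    b=f((-.6,-.15),(-.1,.1),(.011,.021)); (c,s,a)=cv2.minAreaRect(b[:,:2].astype(np.float32)); print(" board bay",np.round(c,4),np.round(s,3),round(a,2), "xmax",b[:,0].max().round(4))
    for y0 in np.arange(-.5,-.15,.05):
        k=b[abs(b[:,0]-y0)<.025]; 
        if len(k)>20: print("   x%.2f"%y0,np.percentile(k[:,1],[1,99]).round(4),end="")
    q2=f((-.5,-.1),(-.1,.1),(.05,.11)); print()
    for i in range(3):
        r=q2[(q2[:,2]>.078)]
    if len(r):
        import scipy.cluster.vq as vq
        cen,l=vq.kmeans2(r[:,:2],3,seed=1,minit='++'); print(" pots",[circ(r[l==i]).tolist() for i in range(3) if (l==i).sum()>10])
E
python3 b.py 3
```

```text
top
 board bay [-0.3442 -0.0027] [0.124 0.36 ] 88.84 xmax -0.1635
   x-0.50 [0.0226 0.0609]   x-0.45 [-0.0573  0.0501]   x-0.40 [-0.058   0.0579]   x-0.35 [-0.0607  0.0584]   x-0.30 [-0.0596  0.057 ]   x-0.25 [-0.061   0.0572]   x-0.20 [-0.0628  0.056 ]
 pots [[-0.242, -0.0253, 0.0663], [-0.4076, 0.0128, 0.0709]]
side
 board bay [-0.356   0.0154] [0.16  0.341] 87.4 xmax -0.1838
   x-0.50 [-0.0573  0.0607]   x-0.45 [-0.0575  0.0598]   x-0.40 [-0.0585  0.0588]   x-0.35 [-0.0601  0.0581]   x-0.30 [-0.0611  0.0573]   x-0.25 [-0.0602  0.0562]   x-0.20 [-0.0627  0.0553]
 pots [[-0.2315, -0.1032, 0.1286], [-0.1145, 0.0814, 0.0103], [-0.4166, -0.0044, 0.0825]]
```

View pics/3.png

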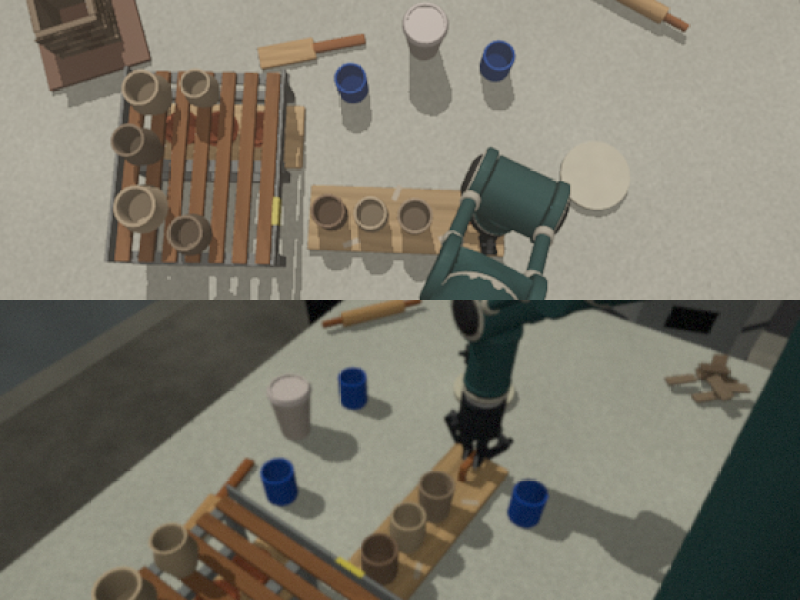

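Three beakers stand upright on the board, which lies just outside the mouth (far end at top-picture (308,218)). I'll check the front posts directly before entering.

Run:
```python
from m import *
th=np.radians(87.65); R=np.array([[np.cos(th),np.sin(th)],[-np.sin(th),np.cos(th)]])
for n in("top","side"):
  for k in "03":
    p=np.load(n+k+".npy"); q=p.reshape(-1,3).copy(); q[:,:2]=(q[:,:2]-[.4527,.2862])@R.T
    for lo,hi in((.028,.10),(.1,.125),(.14,.152)):
        s=sel(q,(-.16,-.1),(-.26,.12),(lo,hi)); 
        if len(s): h,e=np.histogram(s[:,1],np.arange(-.26,.121,.01)); print(n,k,lo,[(round(float(e[i]),2),int(h[i])) for i in range(len(h)) if h[i]], "x",np.percentile(s[:,0],[2,50]).round(3))
    s=sel(q,(-.1,.1),(.05,.12),(.018,.03)); print("rail",len(s),np.percentile(s[:,1],[2,98]) if len(s) else 0)
    s=sel(q,(.09,.15),(-.06,.06),(.02,.034)); print("stop",len(s),np.percentile(s[:,0],[2,98]) if len(s) else 0)
```

```text
top 0 0.028 [(-0.25, 1), (-0.24, 16), (-0.23, 13), (-0.09, 6), (-0.08, 10), (-0.07, 7), (0.06, 1), (0.07, 10), (0.08, 9)] x [-0.125 -0.124]
top 0 0.1 [(-0.25, 2), (-0.24, 6), (-0.23, 7), (-0.22, 6), (-0.21, 5), (-0.2, 5), (-0.19, 2), (-0.18, 5), (-0.17, 7), (-0.16, 6), (-0.15, 4), (-0.13, 5), (-0.12, 7), (-0.11, 5), (-0.1, 2), (-0.09, 6), (-0.08, 10), (-0.07, 9), (-0.06, 5), (-0.05, 3), (-0.04, 7), (-0.03, 4), (-0.02, 4), (-0.01, 4), (0.0, 2), (0.01, 2), (0.02, 4), (0.03, 4), (0.04, 4), (0.05, 4), (0.06, 8), (0.07, 7), (0.08, 22)] x [-0.134 -0.132]
top 0 0.14 [(-0.25, 2), (-0.24, 11), (-0.23, 13), (-0.22, 11), (-0.21, 13), (-0.2, 11), (-0.19, 12), (-0.18, 13), (-0.17, 12), (-0.16, 12), (-0.15, 12), (-0.14, 12), (-0.13, 12), (-0.12, 12), (-0.11, 13), (-0.1, 14), (-0.09, 13), (-0.08, 12), (-0.07, 13), (-0.06, 12), (-0.05, 12), (-0.04, 12), (-0.03, 14), (-0.02, 17), (-0.01, 20), (0.0, 19), (0.01, 18), (0.02, 15), (0.03, 13), (0.04, 13), (0.05, 14), (0.06, 12), (0.07, 16), (0.08, 11)] x [-0.133 -0.13 ]
rail 67 [0.08633834 0.08836407]
stop 0 0
top 3 0.028 [(-0.25, 2), (-0.24, 10), (-0.23,
[... 2585 characters left out ...]
-0.05, 6), (-0.04, 7), (-0.03, 5), (-0.02, 5), (-0.01, 7), (0.0, 4), (0.01, 7), (0.02, 7), (0.03, 7), (0.04, 7), (0.05, 7), (0.06, 8), (0.07, 5), (0.08, 67)] x [-0.13  -0.127]
side 3 0.14 [(-0.25, 6), (-0.24, 14), (-0.23, 14), (-0.22, 15), (-0.21, 13), (-0.2, 15), (-0.19, 16), (-0.18, 15), (-0.17, 14), (-0.16, 16), (-0.15, 16), (-0.14, 15), (-0.13, 17), (-0.12, 18), (-0.11, 16), (-0.1, 17), (-0.09, 16), (-0.08, 19), (-0.07, 19), (-0.06, 17), (-0.05, 19), (-0.04, 17), (-0.03, 20), (-0.02, 22), (-0.01, 24), (0.0, 22), (0.01, 25), (0.02, 22), (0.03, 20), (0.04, 19), (0.05, 20), (0.06, 19), (0.07, 20), (0.08, 18)] x [-0.133 -0.129]
rail 978 [0.06810905 0.08759794]
stop 73 [0.13058107 0.13431614]
```

>>> carry_out(
  series="0 0 0 0.3;0 0 0 0.3;0 0 0 0.3;0 0.004 0 0;0.0005 0.008 0 0;0.0005 0.012 0 0;0.0005 0.012 0 0;0.0005 0.012 0 0;0.0005 0.012 0 0;0.0005 0.012 0 0;0.0005 0.012 0 0;0.0005 0.012 0 0;0.0005 0.012 0 0;0.0005 0.012 0 0;0.0005 0.012 0 0;0.0005 0.012 0 0;0.0005 0.006 0 0;0 0.003 0 0;0 0 0 0;0 0 0 0",
)

```text
time: 17.02
tool_pos: [0.4382, -0.0439, 0.0456]
tcp_rot: [2.246, 2.196, -0.005]
wrist_force: [-0.2, -5.6, 7.9]
width: 0.142
grip_force: 89.5
```

```bash
python3 look.py 4; sed -i 's/(-.6,-.15),(-.1,.1)/(-.45,-.14),(-.075,.075)/' b.py; python3 b.py 4
```

```text
top
 board bay [-0.255   0.0016] [0.232 0.123] 0.8 xmax -0.14
   x-0.35 [0.0167 0.0613]   x-0.30 [0.0076 0.0621]   x-0.25 [0.0052 0.063 ]   x-0.20 [-0.0548  0.064 ]
 pots [[-0.2066, 0.0033, 0.0301], [-0.0685, 0.0107, 0.0899]]
side
 board bay [-0.2664  0.0027] [0.211 0.121] 1.29 xmax -0.1622
   x-0.35 [-0.0572  0.0604]   x-0.30 [-0.0565  0.0612]   x-0.25 [-0.0548  0.0623]   x-0.20 [-0.0554  0.0635]
 pots [[-0.3434, -0.0042, 0.0375], [-0.5386, -0.0155, 0.4379], [-0.206, 0.0021, 0.0313]]
```

View pics/4.png

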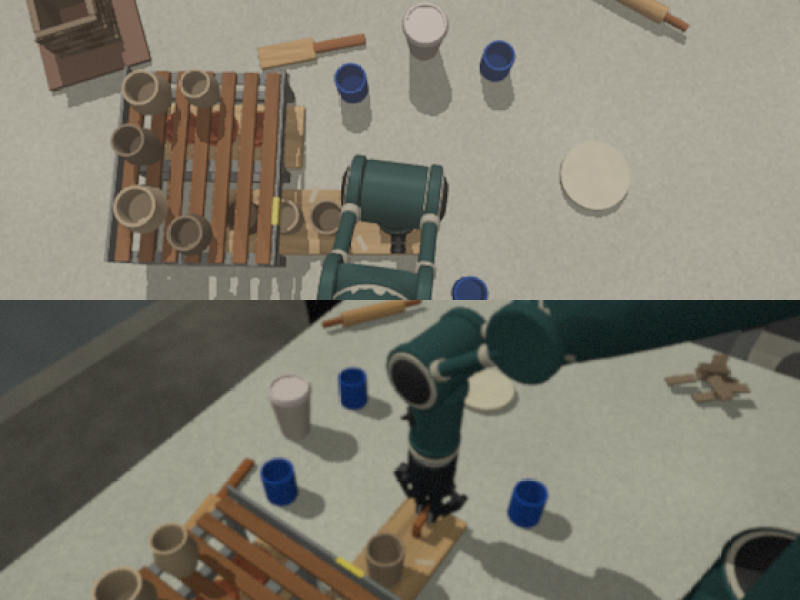

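The board is entering the empty bay with its beakers clear of the shelf. It is about 1° off line, so I'll correct that and continue.

>>> carry_out(
  series="0 0 0 -0.3;0.0005 0 0 -0.35;0.0005 0 0 -0.35;0 0 0 0;0 0 0 0",
)

```text
time: 17.75
tool_pos: [0.4382, -0.0439, 0.0456]
tcp_rot: [-2.263, -2.178, 0.008]
wrist_force: [-2.6, -5.3, 12.6]
width: 0.143
grip_force: 90.2
```

```bash
python3 look.py 5; python3 b.py 5
```

```text
top
 board bay [-0.2549  0.001 ] [0.232 0.124] 1.02 xmax -0.14
   x-0.35 [0.0137 0.0613]   x-0.30 [0.0052 0.0621]   x-0.25 [0.0028 0.0629]   x-0.20 [-0.055   0.0638]
 pots [[-0.2062, 0.0034, 0.0297], [-0.0678, 0.0098, 0.09], [-0.3292, 0.0307, 0.0141]]
side
 board bay [-0.2675  0.0025] [0.21 0.12] 0.87 xmax -0.1632
   x-0.35 [-0.0568  0.0605]   x-0.30 [-0.0563  0.0613]   x-0.25 [-0.0555  0.0623]   x-0.20 [-0.0551  0.0632]
 pots [[-0.4875, 0.0013, 0.1748], [-0.4253, -0.018, 0.3258], [-0.2043, 0.0016, 0.0326]]
```

>>> carry_out(
  series="0 0 0.001 0;0.0005 0.004 0 -0.3;0.0005 0.006 0 -0.3;0.0005 0.006 0 0;0 0.004 0 0;0 0 0 0;0 0 0 0",
)

```text
time: 18.73
tool_pos: [0.4397, -0.0232, 0.0456]
tcp_rot: [-2.278, -2.16, 0.005]
wrist_force: [-2.8, -5.1, 4.1]
width: 0.142
grip_force: 88.9
```

```bash
python3 look.py 6; python3 b.py 6
```

```text
top
 board bay [-0.2442 -0.0012] [0.124 0.209] 89.34 xmax -0.1401
   x-0.35 [-0.0516  0.0614]   x-0.30 [0.0213 0.0614]   x-0.25 [0.0057 0.0604]   x-0.20 [-0.0597  0.0588]
 pots [[-0.1525, -0.0097, 0.0513], [-0.3093, 0.0344, 0.0121]]
side
 board bay [-2.656e-01  2.000e-04] [0.12  0.174] 89.51 xmax -0.178
   x-0.35 [-0.0582  0.0603]   x-0.30 [-0.0572  0.0599]   x-0.25 [-0.0574  0.0593]   x-0.20 [-0.0576  0.0593]
 pots [[-0.3244, -0.0036, 0.0373], [-0.1138, 0.0536, 0.0343], [-0.1603, -0.0269, 0.0616]]
```

>>> carry_out(
  series="0 0.004 0 0.3;0.0005 0.008 0 0;0.0005 0.011 0 0;0.0005 0.011 0 0;0.0005 0.011 0 0;0.0005 0.011 0 0;0.0005 0.011 0 0;0.0005 0.011 0 0;0 0.007 0 0;0 0.004 0 0;0 0.002 0 0;0 0 0 0;0 0 0 0",
)

```text
time: 20.45
tool_pos: [0.4438, 0.068, 0.0456]
tcp_rot: [-2.274, -2.165, 0.002]
wrist_force: [-1.1, -3.8, -0.8]
width: 0.139
grip_force: 88.3
```

```bash
python3 look.py 7; python3 b.py 7
```

```text
top
 board bay [-0.2002  0.0023] [0.117 0.12 ] 89.87 xmax -0.14
   x-0.25 [-0.0521  0.0576]   x-0.20 [0.0246 0.0607]
 pots []
side
 board bay [-0.2194  0.0006] [0.12  0.082] 89.71 xmax -0.1784
   x-0.25 [-0.0574  0.0598]   x-0.20 [-0.0582  0.0593]
 pots [[-0.2601, -0.022, 0.0594], [-0.1164, 0.0546, 0.0334], [-0.1226, -0.0504, 0.0316]]
```

>>> carry_out(
  series="0 0.003 0 0;0.0005 0.004 0 0;0 0.003 0 0;0 0.002 0 0;0 0 0 0",
)

```text
time: 21.18
tool_pos: [0.4453, 0.0806, 0.0462]
tcp_rot: [-2.275, -2.166, -0.0]
wrist_force: [0.7, -0.2, -4.9]
width: 0.144
grip_force: 87.7
```

>>> carry_out(
  series="0 0.001 0 0;0 0.001 0 0;0 0 0 0",
)

```text
time: 21.55
tool_pos: [0.4454, 0.0821, 0.0463]
tcp_rot: [-2.275, -2.166, -0.0]
wrist_force: [-0.4, -1.5, -4.1]
width: 0.143
grip_force: 87.8
```

>>> carry_out(
  series="0 0.001 0 0;0 0.001 0 0;0 0 0 0",
)

```text
time: 21.92
tool_pos: [0.4455, 0.0837, 0.0464]
tcp_rot: [2.274, 2.166, -0.001]
wrist_force: [-0.5, -4.0, -3.6]
width: 0.145
grip_force: 87.8
```

>>> carry_out(
  series="0 0.001 -0.0005 0;0 0.001 0 0;0 0 0 0;0 0 0 0",
)

```text
time: 22.42
tool_pos: [0.4461, 0.0839, 0.0461]
tcp_rot: [2.271, 2.166, -0.003]
wrist_force: [1.1, -14.4, -2.4]
width: 0.146
grip_force: 88.0
```

```bash
python3 look.py 8
python3 - <<'E'
from m import *
th=np.radians(87.65); R=np.array([[np.cos(th),np.sin(th)],[-np.sin(th),np.cos(th)]])
for n in("top","side"):
    q=np.load(n+"8.npy").reshape(-1,3); q[:,:2]=(q[:,:2]-[.4527,.2862])@R.T
    s=sel(q,(-.32,-.18),(-.07,.07),(.011,.021)); print(n,"near end",np.percentile(s[:,0],[0,1,3]).round(4),"y",np.percentile(s[:,1],[1,99]).round(4))
    s=sel(q,(-.08,.16),(-.06,.06),(.02,.1)); print(len(s))
E
```

```text
top near end [-0.2446 -0.2442 -0.244 ] y [-0.0578  0.0587]
247
side near end [-0.2448 -0.2423 -0.2398] y [-0.0597  0.0581]
610
```

>>> carry_out(
  series="0 -0.001 -0.0005 0;0 0 0 0;0 0 0 0",
)

```text
time: 22.9
tool_pos: [0.4461, 0.0838, 0.0456]
tcp_rot: [2.272, 2.166, -0.001]
wrist_force: [2.0, -10.0, -2.2]
width: 0.148
grip_force: 88.1
```

>>> carry_out(
  series="0 0 0 0;0 0 0 0;0 0 0 0;0 0 0 0;0 0 0 0;0 0 0 0",
  jaw=0.3,
)

```text
time: 23.65
tool_pos: [0.4454, 0.0851, 0.0453]
tcp_rot: [-2.275, -2.166, -0.0]
wrist_force: [-0.9, 1.1, 0.7]
width: 0.65
grip_force: 0.0
```

>>> carry_out(
  series="0 0 0.01 0;0 0 0.03 0;0 0 0.04 0;0 -0.03 0.04 0;0 -0.05 0.03 0;0 -0.06 0 0;0 -0.06 0 0;0 -0.03 0 0;0 0 0 0;0 0 0 0",
)

```text
time: 24.9
tool_pos: [0.4452, -0.1444, 0.1955]
tcp_rot: [-2.275, -2.166, -0.001]
wrist_force: [0.2, -0.5, -0.7]
width: 0.648
grip_force: 0.0
```

```bash
python3 look.py 9
python3 - <<'E'
from m import *
th=np.radians(87.65); R=np.array([[np.cos(th),np.sin(th)],[-np.sin(th),np.cos(th)]])
for n in("top","side"):
    q=np.load(n+"9.npy").reshape(-1,3); q[:,:2]=(q[:,:2]-[.4527,.2862])@R.T
    s=sel(q,(-.32,-.14),(-.07,.07),(.011,.021)); c,z,a=cv2.minAreaRect(s[:,:2].astype(np.float32)); print(n,"near end",np.percentile(s[:,0],[0,1,3]).round(4),"y",np.percentile(s[:,1],[1,99]).round(4),a)
    s=sel(q,(-.3,-.16),(-.04,.04),(.05,.064)); print(" handle",s.mean(0).round(4) if len(s) else 0)
print(bot.read_state()["wrist_force"])
E
```

```text
top near end [-0.2446 -0.2434 -0.2414] y [-0.0596  0.0584] 0.8172504305839539
 handle [-0.2017 -0.0006  0.0554]
side near end [-0.2455 -0.2441 -0.2427] y [-0.0598  0.0579] 87.25218963623047
 handle [-0.2048 -0.0008  0.0551]
[-0.40472007  0.91548952  0.55116204]
```

View pics/9.png

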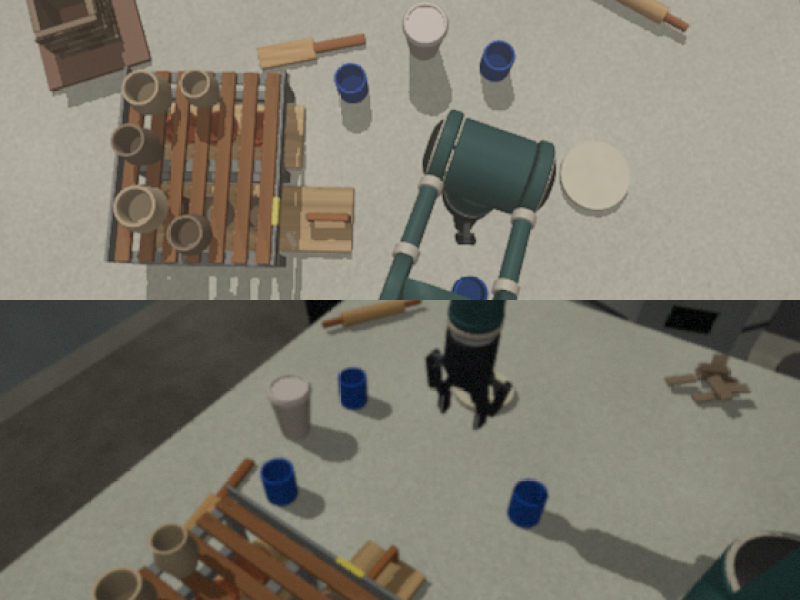

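The board sits in the bay: its handle is free at top-picture (328,216), the far end is against the stop (x about 0.115), and the board is centred and in line. The arm is clear, so I'm handing in.

```bash
python3 -c "
from workcell import bot
print(bot.finish_job())"
```

```text
the job is handed in; nothing more can be done
None
```

The third beaker is on the board and the board is in the empty bay with its far end against the stop rail. The job is handed in; no verdict came back, and I could not see the beakers clearly under the shelf to confirm they still stand.

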